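# Show the camera the mark under a weighed tin with the tilting mirror

## Task

The weighed tin on the glass shelf of the reading stand must not be lifted, so its punched mark is read from below by the stand's own small camera. Lower the open light cover gently over the tin until it rests on its stop, then turn the crank on the right-hand side of the stand until the mirror shows the camera the mark in the middle of the mirror, and finish while still holding the crank there, because a spring swings the mirror back when it is let go. Do not shift the tin or the two tins and the crucible that stand beside it.

Things in the scene. Friction and masses are not known exactly. Their poses are not given: they have to be found in the camera images.
- reading_stand: white reading stand, fixed; its x axis points away from the robot (yaw up to 0.2 rad), y left, z up; origin on the bench under the middle of its glass shelf. Cheeks: outer faces y = +-65 mm, x -80 to +80 mm; shelf top 125 mm above the bench; open in front below. Base plate x -180 to +90 mm, 14 mm high, carries the camera in front (top 77 mm above the bench)
- camera_lens (a point): front of the lens of the small black camera (36x40x34 mm) on the base plate in front of the stand, 128 mm before the mirror's axle and at its height; it looks level along the stand's +x, straight at the middle of the mirror
- mirror_axis (a point): middle of the mirror's face, on the mirror's axle (along the stand's y axis), straight above the stand's origin, 60 mm above the bench and 65 mm below the shelf's top; has the stand's axes. The mirror is 90 mm long and 96 mm wide and truly reflects
- mirror (a joint): angle t of the mirror (rad): 0 (its spring's rest) = level, face up; grows as the face turns to the camera, to 1.35. The camera's line of sight along the stand's +x leaves the middle of the mirror at 2t above the stand's +x: a mark straight above the axle needs t = 0.785, one farther from the robot less, one nearer more. The spring asks 2 to 4 N at the crank's grip
- crank_grip (a point): middle of the crank's black round grip, diameter 16 mm, 50 mm long along the stand's y, at y = -125 mm, 60 mm clear of the right cheek. Solid with the mirror: at mirror angle t it lies 60*sin(0.785-t) mm from the axle along the stand's x and 60*cos(0.785-t) mm above it; it starts leaning away from the robot and is pulled over towards it. It may turn between the fingers
- sight_line (a point): nothing visible: the camera's line of sight after the mirror. Origin: middle of the mirror; x axis: the direction in which the line leaves the mirror now; y axis along the axle. The mark lies on the line when its z in this frame is 0 and its x positive
- tin: the weighed tin: plain round lidded metal tin, diameter 62 mm, 38 mm high, under 0.15 kg, loose on the glass shelf, up to 33 mm before or behind its middle; origin at the centre of its underside. It need not be touched
- mark (a point): the mark: a dark punched ring, outer diameter 20 mm, with a dot in it, at the centre of the underside of the tin (125 mm above the bench), seen from below through the glass
- cover (a joint): angle of the cover (rad): 0 = closed, resting on its stop; grows as it opens, up to 1.85 (leaning back). It starts open at 1.6 to 1.8, where a stiff hinge keeps it; let go when partly lowered it falls
- cover_hinge (a point): middle of the cover's hinge line, which runs along the stand's y axis, 80 mm behind the stand's origin and 126 mm above the bench; it has the stand's axes
- cover_handle (a point): middle of the cover's round bar handle, diameter 12 mm, along the stand's y, free for 80 mm between two posts, 47 mm clear of the front wall of the grey box-shaped cover (156x126x48 mm). At cover angle a it lies -207*cos(a)+22*sin(a) mm along the stand's x from the hinge line and 207*sin(a)+22*cos(a) mm above it. It may turn between the fingers
- spare_tin_centre (a point): bystander: centre of a loose lidded tin, diameter 62 mm, 38 mm high, on the bench right of the stand
- open_tin_centre (a point): bystander: centre of a loose open tin, diameter 60 mm, 36 mm high, on the bench right of the stand
- the_crucible_centre (a point): bystander: centre of a loose white crucible, diameter 45 mm, 37 mm high, on the bench right of the stand
Not all that is in view belongs to the job. Leave any pink or purple look-alike of the tin alone.

How it is judged:
On the way, in this order (a step that is already met when the one before it is completed fails the run):
1. the cover is lowered onto its stop (value of joint cover below 0.03 rad), for 0.2 s.
2. with the cover down, the fingers hold the crank so that the camera's line of sight falls on the mark (value of joint cover below 0.03 rad and z of mark in the frame of sight_line between -0.009 and 0.009 m and x of mark in the frame of sight_line above 0.03 m and contact force between the fingers and mirror above 0.5 N), for 0.3 s.
At the end, for the whole second after the job is handed in: the cover rests closed (within 0.03 rad); the camera's line of sight, reflected at the middle of the mirror, falls on the mark (within 9 mm of its centre, measured along the tilt); the mirror stands still, held by the fingers at the crank (more than 0.5 N); the tin still stands on the glass shelf (all of step 2 and velocity of joint mirror between -0.1 and 0.1 rad/s and z of mark in the frame of reading_stand between 0.12 and 0.13 m); the arm keeps its last pose, push and grip.
It fails at once if the cover is dropped or slammed onto its stop (closing faster than 1.6 rad/s in the last 0.25 rad) (value of joint cover below 0.25 rad and velocity of joint cover below -1.6 rad/s).
It fails at once if the tin is shifted or lifted (distance of mark from where it was at the start of the episode above 0.008 m).
It fails at once if a loose tin or the crucible beside the stand is shifted (distance of any of spare_tin_centre, open_tin_centre, the_crucible_centre from where it was at the start of the episode above 0.02 m).
It also fails if it takes over 54 s, if anything falls off the work surface, if the arm or the gripper's body presses on something with over 40 N, if the wrist force passes 120 N, or if a joint passes its speed limit or range.

## Robot

A 6-joint arm with a two-finger parallel gripper is mounted at the origin on a cart in front of the work surface, level with it; the furniture and walls round the work are solid. World frame = base frame: x ahead of the robot, y to its left, z up, the work surface at z = 0. Lengths are in m, angles in rad, forces in N, time in s.
With the tool pointing down it reaches from about 0.375 to 0.9 m from the base axis. Payload 3.1 kg.
Tool frame: the origin (TCP) lies between the finger pads; the fingertips stand robot.tip_extent ahead of it and the grasp point (between the pads) lies 3 mm ahead of it (robot.tip_extent is the distance from the TCP to the fingertips, in m); z points along the fingers, x is the direction in which the jaws open and shut, and the axes are right-handed (so a half turn about z gives the same grasp; the last joint's range is limited). The gripper opens to 87 mm and grips with 3 to 60 N. Pads are 19 mm wide; open, the fingers measure 117 mm over their backs; the gripper's body (75 mm by 190 mm) begins 51 mm behind the grasp point.
Start: joints at [-1.349, 0.527, 1.433, -0, 1.181, -0.178], TCP at [0.243, -0.576, 0.245] pointing down, gripper open.
Joint ranges: [-3.08, 3.08], [-0.75, 2.2], [0.22, 2.44], [-1.43, 4.57], [0, 2.65], [-2.85, 2.85]. Speed limits (rad/s): [2.79, 2.79, 3.14, 3.14, 3.14, 3.14].

## Interface

Orientations are given as a unit quaternion [x, y, z, w].
In Python, from rig import robot, cams gives the robot as it stands.
- The arm moves only by the tool carry_out, never from a script. Its argument "steps" is a list of rows, each a list of 3 entries, a list of its own where there are three numbers: the shift along the world's x, y, z in cm, then the turn about the world's z in degrees, then the closure, from 0 (fully open) to 1 (shut). In form: [[[dx, dy, dz], spin, fingers], ...]. A call has 1 to 10 rows; each row shifts and turns the pose as measured when the row begins; what a row does not reach is not made up. A row lasts 1/10 s, in which the tool goes at most 50 mm and 8.59 degrees, less where a joint would pass 70% of its speed; a pose out of reach is approached as far as the arm can. A call with a gripper value outside its range is refused whole. The fingers move at their own pace and stop on an object; "squeeze" is the grip in N (left out, the last holds). Time passes only in rows, so rows that do not move let the fingers close. It gives the time, the measured TCP pose, the force and the opening at its end, in the units of the state.
- robot.get_obs(): the state, without advancing time (a new reading comes with each control period).
- cams.camera(name): name is "scene" or "top" or "wrist"; returns a dict with "pixels" (480x640x3 uint8, red, green, blue), "fx", "fy", "cx", "cy" (pixels), "eye" and "rotation" of the camera in the world. Camera axes: x right, y up, looking along -z (the intrinsics and any distortion apply to the point x, -y, -z); pixel columns grow to the right and rows downward; lengths in m; the calibration is good to about 2 mm. The wrist camera is an equidistant fisheye: a pixel r from the principal point sees the ray r / f radians off the axis. A picture is of the moment at which its call begins. There is no depth.
- robot.hand_in(): hands the job in, once; it reports no verdict.
The state is a dict: "time": time; "q": joint angles; "joint_velocities": joint speeds; "joint_torque": joint torques, N m; "position": TCP position; "tool_rot": TCP orientation; "ft_force": force on the tool from outside, world axes, zero at the start; "moment": the same for the moment, N m; "grip_width": finger opening in m.
Only numpy, scipy, OpenCV 4.12 (cv2) and the standard library are available. Lean on these libraries where they do the work, as an engineer would, in place of code of your own. Each camera call takes 0.05 s, during which the arm holds its last target. There are 200 camera calls.

## Working session

There is one attempt and no reset: what is moved stays moved. The work goes in short steps, Python scripts to look and compute and a tool call to move; the robot and the scene stay as the last step left them, time stands still between calls to the robot, and variables do not carry over. Pictures are saved under pics/ and viewed, about 8 in all and at most 12, crops included, and the job is handed in when it is done.

Besides the shell and the picture viewer there is one more tool, called after ">>>" as name(argument=value, ...), one argument or row to a line, values as JSON. carry_out: Moves the arm, as the interface text tells. Its arguments: {"type":"object","properties":{"steps":{"type":"array"},"squeeze":{"type":"number"}},"required":["steps"]}

```bash
mkdir -p pics; ls; python3 - <<'E'
from rig import robot,cams
import cv2,numpy as np
o=robot.get_obs();print(o, robot.tip_extent)
for n in ("scene","top"):
    c=cams.camera(n);cv2.imwrite(f"pics/{n}0.png",c["pixels"][:,:,::-1])
    print(n,{k:v for k,v in c.items() if k!="pixels"})
E
```

```text
pics
{'time': 0.0, 'q': array([-1.34948367e+00,  5.28448797e-01,  1.43390666e+00, -2.33235861e-05,
        1.18135270e+00, -1.78504515e-01]), 'joint_velocities': array([-0.00064397, -0.00082221, -0.00041301,  0.00100723,  0.00013641,
        0.00012305]), 'joint_torque': array([-1.52568089e-03, -4.40053153e+01, -1.76590097e+01,  6.32384210e-02,
        5.82497742e-02, -1.57181080e-04]), 'position': array([ 0.24314891, -0.575028  ,  0.24358085]), 'tool_rot': array([ 8.33443628e-01, -5.52603475e-01, -7.71240412e-04, -7.23977578e-04]), 'ft_force': array([-0.09956073,  0.78909069, -0.4921814 ]), 'moment': array([ 0.01525138, -0.00722504,  0.02035518]), 'grip_width': 0.08666233035938113} 0.022
scene {'fx': 598.1497890444086, 'fy': 598.1497890444086, 'cx': 323.75115274819086, 'cy': 234.86673570521486, 'eye': array([-0.3362191 , -0.57941881,  0.59455455]), 'rotation': array([ 0.4560379 , -0.27604712, -0.45352033,  0.71424557])}
top {'fx': 437.3945163605683, 'fy': 437.3945163605683, 'cx': 319.6313869392137, 'cy': 239.94993769809037, 'eye': array([ 0.43091326, -0.1213279 ,  0.96707113]), 'rotation': array([-0.05909119,  0.05557278,  0.70752281, -0.70201949])}
```

View pics/scene0.png

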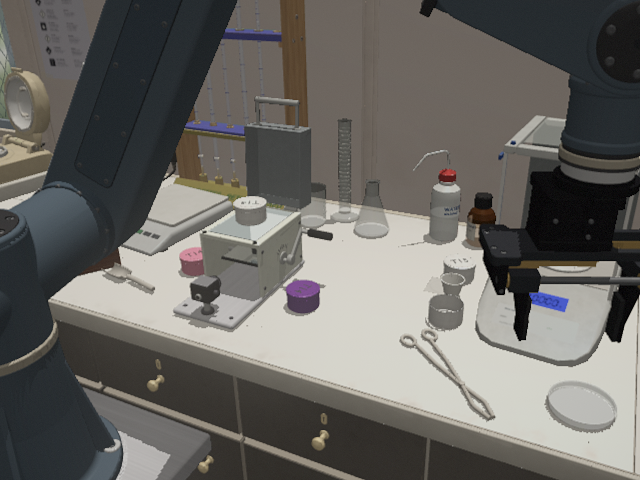

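View pics/top0.png

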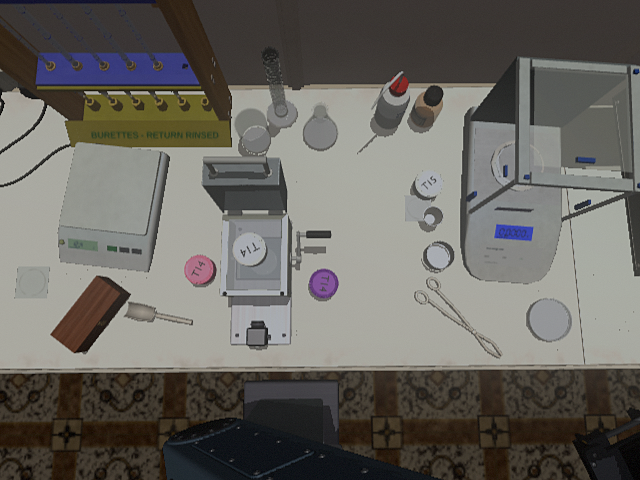

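The scene shows the stand at about (250,255) with its cover open. The crank grip is at (320,235) and the purple tin at (303,295). In the top view the tin is at (249,248), the grip at (318,234) and the cover handle at about (240,165). I'll enlarge both.

```bash
python3 - <<'E'
import cv2,numpy as np
a=cv2.imread("pics/top0.png")[145:350,190:340];b=cv2.imread("pics/scene0.png")[85:330,165:345]
cv2.imwrite("pics/ct.png",cv2.resize(a,None,fx=2.9,fy=2.9,interpolation=cv2.INTER_CUBIC)[:594])
a=cv2.resize(a,None,fx=2.5,fy=2.5,interpolation=cv2.INTER_CUBIC);b=cv2.resize(b,None,fx=2.4,fy=2.4,interpolation=cv2.INTER_CUBIC)
h=max(a.shape[0],b.shape[0]);p=lambda i:np.pad(i,((0,h-i.shape[0]),(0,0),(0,0)))
m=np.hstack([p(a),p(b)]);print(m.shape,a.shape,b.shape);cv2.imwrite("pics/c1.png",m)
E
```

```text
(588, 807, 3) (512, 375, 3) (588, 432, 3)
```

View pics/c1.png

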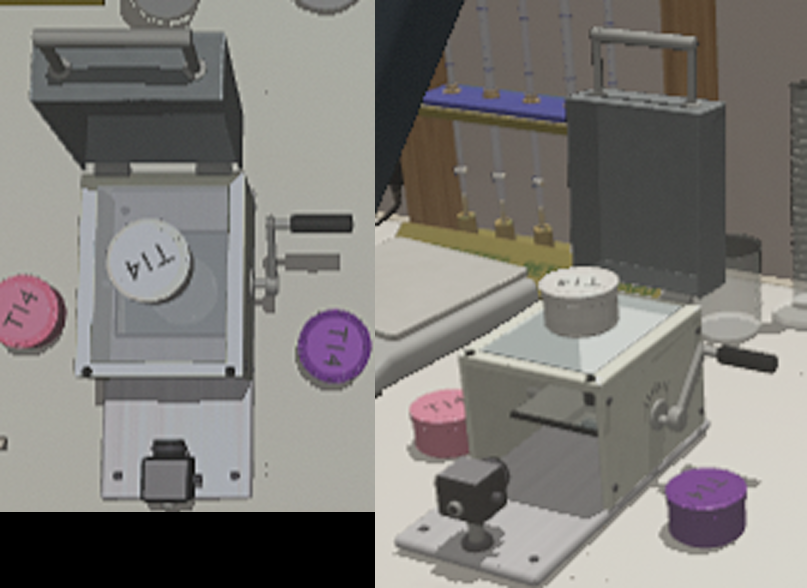

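Both crops are clear. Next I fit the stand's x, y and yaw, the cover angle and the tin from these points.

```bash
cat > h.py <<'E'
import numpy as np
from scipy.spatial.transform import Rotation as R
from scipy.optimize import least_squares
CAM={"scene":(598.15,323.75,234.87,[-0.3362191,-0.57941881,0.59455455],[0.4560379,-0.27604712,-0.45352033,0.71424557]),
"top":(437.39,319.63,239.95,[0.43091326,-0.1213279,0.96707113],[-0.05909119,0.05557278,0.70752281,-0.70201949])}
def proj(n,P):
    f,cx,cy,e,q=CAM[n]; p=R.from_quat(q).inv().apply(np.asarray(P)-e)
    return np.array([cx+f*p[0]/-p[2],cy-f*p[1]/-p[2]])
def ray(n,u,z):
    f,cx,cy,e,q=CAM[n]; d=R.from_quat(q).apply([(u[0]-cx)/f,-(u[1]-cy)/f,-1]); return np.array(e)+d*(z-e[2])/d[2]
def W(s,p): return np.r_[s[:2],0]+R.from_euler('z',s[2]).apply(p)
E
python3 - <<'E'
from h import *
T=lambda x,y:("top",np.array([190+x/2.5,145+y/2.5])); S=lambda x,y:("scene",np.array([165+(x-375)/2.4,85+y/2.4]))
c=lambda a:[-.08-.207*np.cos(a)+.022*np.sin(a),0,.126+.207*np.sin(a)+.022*np.cos(a)]
g=[.0424,-.125,.1024]
obs=[(T(77,377),[-.08,.065,.125]),(T(242,377),[-.08,-.065,.125]),(T(102,497),[-.18,.065,.014]),(T(251,497),[-.18,-.065,.014]),(T(322,223),g),(T(112,38),'h'),
(S(463,355),[-.08,.065,.125]),(S(597,380),[-.08,-.065,.125]),(S(397,543),[-.18,.065,.014]),(S(543,577),[-.18,-.065,.014]),(S(747,357),g),(S(644,39),'h')]
def hp(a): p=c(a); p[0]=.08+.207*-np.cos(a)+.022*np.sin(a); return p
def res(s): return np.array([proj(k,W(s,hp(s[3]) if p=='h' else p))-u for (k,u),p in obs])
r=least_squares(lambda s:res(s).ravel(),[.5,.05,0,1.7],loss='soft_l1');s=r.x
print(s);print(res(s).round(1).tolist())
tin=ray(*T(149,260),.163);print("tin",tin)
d=R.from_euler('z',-s[2]).apply(tin-np.r_[s[:2],0]);print("tin in stand",d,"t",np.arctan2(.065,d[0])/2)
for a in (s[3],1.4,1,.5,0):print(a,W(s,hp(a)))
print("grip",W(s,g))
for n,u,z in(("spare",(429,185),.038),("open",(438,256),.036),("cruc",(432,217),.037),("purple",(323.6,283),.04)):print(n,ray("top",u,z))
E
```

```text
[0.54290619 0.00909053 0.00319265 1.64010824]
[[-0.8, -0.3], [1.1, -1.0], [-0.0, 1.0], [1.5, 0.3], [-0.1, -0.7], [0.1, -0.1], [-1.9, -1.2], [2.4, 0.9], [-1.1, -2.0], [-1.2, 0.6], [0.9, 0.4], [-0.2, -0.2]]
tin [0.54665455 0.01245455 0.163     ]
tin in stand [0.00375908 0.00335203 0.163     ] t 0.7565143258540759
1.640108243745345 [0.65918885 0.00946178 0.33097933]
1.4 [0.60940254 0.00930283 0.33372737]
1 [0.52957604 0.00904797 0.31207114]
0.5 [0.45179442 0.00879964 0.2445479 ]
0 [0.41590683 0.00868506 0.148     ]
grip [ 0.58570505 -0.11577346  0.1024    ]
spare [ 0.70329936 -0.35815873  0.038     ]
open [ 0.54650703 -0.37040637  0.036     ]
cruc [ 0.63171051 -0.36148721  0.037     ]
purple [ 0.49049512 -0.12497468  0.04      ]
```

The fit is good: residuals are about 2 px or less, the yaw is near 0, the handle is at (0.659, 0.009, 0.331) and the grip is at (0.586, −0.116, 0.102). I'll raise the arm, then travel over the handle.

>>> carry_out(
  steps=[
    [[0,0,4.5],8,0],
    [[0,0,4.5],8,0],
    [[0,0,4.5],8,0],
    [[0,0,4.5],8,0.2],
    [[2.7,3.9,0],8,0.4],
    [[2.7,3.9,0],8,0.4],
    [[2.7,3.9,0],8,0.4],
    [[2.7,3.9,0],8,0.4],
    [[2.7,3.9,0],3,0.4],
    [[2.7,3.9,0],0,0.4],
  ],
)

```text
time: 1.1
position: [0.4041, -0.3346, 0.4238]
tool_rot: [1.0, 0.018, -0.008, 0.001]
ft_force: [1.1, -0.7, 0.1]
grip_width: 0.0529
```

>>> carry_out(
  steps=[
    [[2.5,3.4,0],-1,0.4],
    [[2.5,3.4,0],-1,0.4],
    [[2.5,3.4,0],0,0.4],
    [[2.5,3.4,0],0,0.4],
    [[2.5,3.4,0],0,0.4],
    [[2.5,3.4,0],0,0.4],
    [[2.5,3.4,0],0,0.4],
    [[2.5,3.4,0],0,0.4],
    [[2.5,3.4,0],0,0.4],
    [[0,0,0],0,0.4],
  ],
)

```text
time: 2.1
position: [0.6361, -0.0071, 0.4186]
tool_rot: [1.0, 0.003, -0.011, -0.001]
ft_force: [-0.3, -0.7, -0.2]
grip_width: 0.0523
```

```bash
python3 - <<'E'
from rig import robot,cams
import cv2,numpy as np
o=robot.get_obs();print(o['position'],o['tool_rot'],o['q'],o['grip_width'])
a=cams.camera("top")["pixels"][90:340,120:420,::-1];b=cams.camera("wrist")
print({k:v for k,v in b.items() if k!="pixels"})
b=cv2.resize(b["pixels"][:,:,::-1],(400,300));a=cv2.resize(a,(360,300))
cv2.imwrite("pics/p2.png",np.hstack([a,b]))
E
```

```text
[ 0.63606302 -0.00712824  0.41856324] [ 0.99993102  0.0030386  -0.01125302 -0.00144283] [-1.85973387e-01  4.19933076e-01  1.13827449e+00 -1.39513240e-03
  1.60603295e+00 -1.92084354e-01] 0.052276918192432756
{'fx': 371.64829954431775, 'fy': 371.64829954431775, 'cx': 320.7573535505162, 'cy': 237.5096669779083, 'eye': array([0.63990763, 0.05750932, 0.55941647]), 'rotation': array([-0.12259389,  0.01161255,  0.00282269,  0.99238496])}
```

View pics/p2.png

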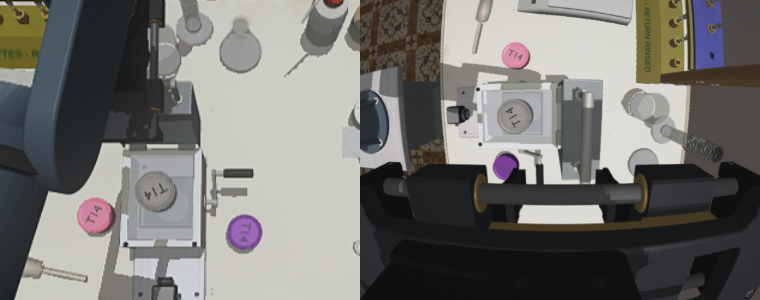

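The wrist view shows the handle bar running along y at x of about 0.66, which agrees with the fit. The fingers can straddle it after +2.3 cm in x.

>>> carry_out(
  steps=[
    [[2.3,0.5,-1],0,0.4],
    [[0,0,-3],0,0.4],
    [[0,0,-2.5],0,0.4],
    [[0,0,-1.8],0,0.4],
    [[0,0,0],0,0.4],
  ],
)

```text
time: 2.7
position: [0.6541, -0.0126, 0.3343]
tool_rot: [1.0, -0.003, -0.013, 0.001]
ft_force: [0.6, 0.3, 0.0]
grip_width: 0.0524
```

```bash
python3 - <<'E'
from rig import robot,cams
import cv2,numpy as np
o=robot.get_obs();print(o['position'],o['ft_force'])
a=cams.camera("scene")["pixels"][0:280,160:400,::-1];b=cams.camera("wrist")
b=b["pixels"][80:330,200:550,::-1];b=cv2.resize(b,(420,300));a=cv2.resize(a,None,fx=1.5,fy=1.5)[:300]
cv2.imwrite("pics/p3.png",np.hstack([a,b]))
E
```

```text
[ 0.65410852 -0.01260654  0.33427156] [0.6149638  0.26210394 0.02349475]
```

View pics/p3.png

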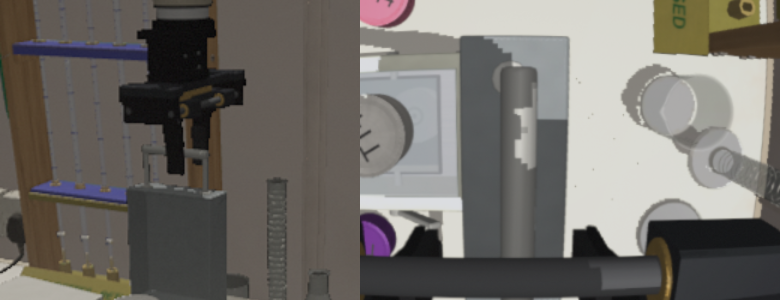

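The fingers straddle the bar but sit toward its right post. I'll shift left and close.

>>> carry_out(
  steps=[
    [[0.2,1.2,-0.2],0,0.4],
    [[0,0,0],0,0.7],
    [[0,0,0],0,1],
    [[0,0,0],0,1],
    [[0,0,0],0,1],
    [[0,0,0],0,1],
  ],
  squeeze=20,
)

```text
time: 3.4
position: [0.6599, -0.0006, 0.3416]
tool_rot: [1.0, -0.003, -0.004, 0.003]
ft_force: [0.1, -0.7, 0.7]
grip_width: 0.02
```

>>> carry_out(
  steps=[
    [[0,0,-0.5],0,1],
    [[0,0,-0.3],0,1],
    [[0,0,0],0,1],
  ],
)

```text
time: 3.7
position: [0.6626, -0.0007, 0.3367]
tool_rot: [1.0, -0.003, 0.001, 0.003]
ft_force: [-0.4, 0.3, -3.5]
grip_width: 0.0116
```

```bash
python3 - <<'E'
from rig import robot
o=robot.get_obs();print(o['time'],o['position'],o['tool_rot'],o['ft_force'],o['grip_width'])
E
```

```text
3.7 [ 0.66264377 -0.00070141  0.33670746] [ 9.99990552e-01 -2.93230524e-03  5.06128626e-04  3.16889858e-03] [-0.44628284  0.33531166 -3.48434605] 0.0115674825183887
```

Gripped at 11.6 mm width, cover angle about 1.66. Now I follow the handle's arc downward.

>>> carry_out(
  steps=[
    [[-2.05,0,0.3],0,1],
    [[-2.1,0,0.1],0,1],
    [[-2.1,0,-0.1],0,1],
    [[-2.05,0,-0.3],0,1],
    [[-2.0,0,-0.55],0,1],
    [[-1.95,0,-0.75],0,1],
    [[-1.9,0,-0.9],0,1],
    [[0,0,0],0,1],
  ],
)

```text
time: 4.5
position: [0.5245, 0.0005, 0.3167]
tool_rot: [1.0, -0.003, 0.013, 0.002]
ft_force: [-0.5, -0.9, -0.4]
grip_width: 0.0115
```

```bash
cat >>h.py <<'E'
def st():
    from rig import robot
    o=robot.get_obs();p=o['position'];dx=p[0]-.6229;dz=p[2]-.0055-.126
    print(o['time'],p.round(4),'R',np.hypot(dx,dz),'b',np.arctan2(dz,-dx),'a',np.arctan2(dz,-dx)-.106,o['ft_force'].round(1),o['grip_width'],o['tool_rot'].round(3))
E
python3 -c "from h import *;st()"
```

```text
4.5 [5.245e-01 5.000e-04 3.167e-01] R 0.20972511879717048 b 1.0824624313270108 a 0.9764624313270108 [-0.5 -0.9 -0.4] 0.011494032086838399 [ 1.    -0.003  0.013  0.002]
```

>>> carry_out(
  steps=[
    [[-1.8,0,-1.05],0,1],
    [[-1.65,0,-1.25],0,1],
    [[-1.55,0,-1.4],0,1],
    [[-1.4,0,-1.55],0,1],
    [[-1.2,0,-1.7],0,1],
    [[-0.55,0,-0.9],0,1],
    [[-0.5,0,-0.9],0,1],
    [[0,0,0],0,1],
  ],
)

```text
time: 5.3
position: [0.4396, 0.0011, 0.2308]
tool_rot: [1.0, -0.004, 0.015, 0.0]
ft_force: [-0.9, 0.5, 0.4]
grip_width: 0.0112
```

```bash
python3 -c "from h import *;st()"
```

```text
5.3 [0.4396 0.0011 0.2308] R 0.20845085771364982 b 0.49663072605466924 a 0.39063072605466925 [-0.9  0.5  0.4] 0.011161342647868154 [ 1.    -0.004  0.015  0.   ]
```

>>> carry_out(
  steps=[
    [[-0.4,0,-0.75],0,1],
    [[-0.35,0,-0.75],0,1],
    [[-0.3,0,-0.75],0,1],
    [[-0.3,0,-0.8],0,1],
    [[-0.25,0,-0.8],0,1],
    [[-0.2,0,-0.8],0,1],
    [[-0.2,0,-0.8],0,1],
    [[-0.15,0,-0.8],0,1],
    [[-0.1,0,-0.6],0,1],
    [[0,0,0],0,1],
  ],
)

```text
time: 6.3
position: [0.4158, 0.0014, 0.1563]
tool_rot: [1.0, -0.004, 0.013, -0.0]
ft_force: [-3.1, 0.6, -0.5]
grip_width: 0.0114
```

```bash
python3 -c "from h import *;st()"
```

```text
6.3 [0.4158 0.0014 0.1563] R 0.20863084699352732 b 0.1192697768885896 a 0.013269776888589602 [-3.1  0.6 -0.5] 0.011397239917674724 [ 1.    -0.004  0.013 -0.   ]
```

>>> carry_out(
  steps=[
    [[0.1,0,-0.3],0,1],
    [[0,0,-0.3],0,1],
    [[0,0,-0.3],0,1],
    [[0,0,-0.3],0,1],
  ],
)

```text
time: 6.7
position: [0.4152, 0.0013, 0.1466]
tool_rot: [1.0, -0.003, 0.012, 0.0]
ft_force: [-7.8, 0.8, 27.9]
grip_width: 0.0111
```

```bash
python3 -c "from h import *;st()"
```

```text
6.7 [0.4152 0.0013 0.1466] R 0.20828670096097793 b 0.07267532374026323 a -0.03332467625973677 [-7.8  0.8 27.9] 0.011055903064943768 [ 1.    -0.003  0.012  0.   ]
```

The force rose to 28 N, so the cover is on its stop. I'll relax, open part-way, lift clear and take a look.

>>> carry_out(
  steps=[
    [[0,0,0],0,1],
    [[0,0,0],0,1],
    [[0,0,0],0,0.7],
    [[0,0,0],0,0.65],
    [[0,0,0],0,0.65],
    [[0,0,0],0,0.65],
  ],
)

```text
time: 7.3
position: [0.4203, 0.0001, 0.148]
tool_rot: [1.0, -0.003, 0.017, 0.001]
ft_force: [-0.5, 0.3, -0.4]
grip_width: 0.0286
```

>>> carry_out(
  steps=[
    [[0,0,1],0,0.65],
    [[0,0,2],0,0.65],
    [[0,0,3],0,0.65],
    [[0,0,3],0,0.65],
    [[0,-4,3],0,0.65],
    [[3,-4,0],0,0.5],
    [[4,-3,0],0,0.4],
    [[4,-1,0],0,0.4],
    [[4,0,0],0,0.4],
    [[0,0,0],0,0.4],
  ],
)

```text
time: 8.3
position: [0.5755, -0.1242, 0.2816]
tool_rot: [1.0, -0.003, 0.023, 0.004]
ft_force: [-0.8, -0.4, -0.1]
grip_width: 0.0512
```

```bash
python3 - <<'E'
from h import *;st()
from rig import robot,cams
import cv2
a=cams.camera("scene")["pixels"][60:330,150:390,::-1];b=cams.camera("wrist")
print({k:v for k,v in b.items() if k!="pixels"})
b=b["pixels"][0:300,180:580,::-1]
cv2.imwrite("pics/p4.png",np.hstack([cv2.resize(a,(400,450)),cv2.resize(b,(400,300)).repeat(1,0) if 0 else np.pad(b,((0,150),(0,0),(0,0)))]))
E
```

```text
8.3 [ 0.5755 -0.1242  0.2816] R 0.15740889301193664 b 1.2650019864894853 a 1.1590019864894852 [-0.8 -0.4 -0.1] 0.05118317953969235 [ 1.    -0.003  0.023  0.004]
{'fx': 371.64829954431775, 'fy': 371.64829954431775, 'cx': 320.7573535505162, 'cy': 237.5096669779083, 'eye': array([ 0.56913243, -0.05584115,  0.42147637]), 'rotation': array([-0.12696071, -0.02122384, -0.00613018,  0.99166171])}
```

View pics/p4.png

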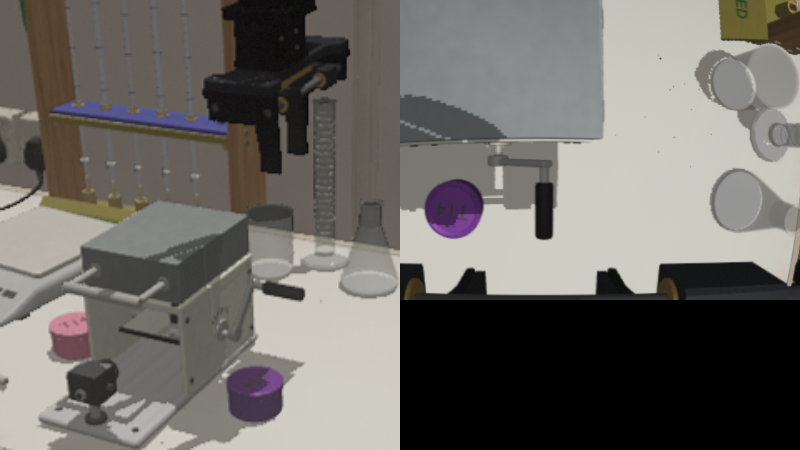

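The cover is closed with nothing disturbed. The grip in the wrist image is at about (324,210). A quick cross-check of its position:

```bash
python3 - <<'E'
from h import *
e=np.array([0.56913243,-0.05584115,0.42147637]);q=R.from_quat([-0.12696071,-0.02122384,-0.00613018,0.99166171])
for u in((324,210),(324,182),(324,239)):
    v=(np.array(u)-[320.76,237.51])/371.65;r=np.hypot(*v);d=q.apply([np.sin(r)*v[0]/r,-np.sin(r)*v[1]/r,-np.cos(r)]);print(e+d*(.1024-e[2])/d[2])
E
```

```text
[ 0.58550966 -0.11425857  0.1024    ]
[ 0.58563782 -0.08967655  0.1024    ]
[ 0.58538463 -0.14044696  0.1024    ]
```

The two measurements agree within 2 mm. Descending onto the grip.

>>> carry_out(
  steps=[
    [[1.0,0,-2],0,0.4],
    [[0,0,-4],0,0.4],
    [[0,0,-4],0,0.4],
    [[0,0,-3],0,0.4],
    [[0,0,-2],0,0.4],
    [[0,0,0],0,0.4],
  ],
)

```text
time: 9.0
position: [0.5727, -0.1192, 0.1311]
tool_rot: [1.0, -0.002, 0.019, 0.003]
ft_force: [0.0, 0.1, -0.3]
grip_width: 0.0523
```

>>> carry_out(
  steps=[
    [[1.2,-0.3,0],0,0.4],
    [[0,0,0],0,0.4],
    [[0.1,0,-1.4],0,0.4],
    [[0.1,0,-1.2],0,0.4],
    [[0,0,0],0,0.4],
  ],
)

```text
time: 9.5
position: [0.5891, -0.123, 0.1089]
tool_rot: [1.0, -0.002, 0.023, 0.005]
ft_force: [-0.2, 0.1, 0.4]
grip_width: 0.0522
```

>>> carry_out(
  steps=[
    [[-0.3,0,-0.4],0,0.4],
    [[0,0,0],0,0.6],
    [[0,0,0],0,1],
    [[0,0,0],0,1],
    [[0,0,0],0,1],
    [[0,0,0],0,1],
  ],
  squeeze=25,
)

```text
time: 10.1
position: [0.5857, -0.1229, 0.1047]
tool_rot: [1.0, -0.002, 0.023, 0.005]
ft_force: [-0.5, -0.2, 0.3]
grip_width: 0.0203
```

```bash
python3 - <<'E'
from h import *;st()
E
```

```text
10.1 [ 0.5857 -0.1229  0.1047] R 0.04583308172223076 b -0.625237897515559 a -0.731237897515559 [-0.5 -0.2  0.3] 0.020274649910715117 [ 1.    -0.002  0.023  0.005]
```

>>> carry_out(
  steps=[
    [[0,0,0],0,1],
    [[0,0,0],0,1],
    [[0,0,0],0,1],
  ],
)

```text
time: 10.4
position: [0.5836, -0.1229, 0.1045]
tool_rot: [1.0, -0.001, 0.021, 0.004]
ft_force: [-0.7, 0.1, -1.0]
grip_width: 0.0152
```

>>> carry_out(
  steps=[
    [[-0.7,0,0.55],0,1],
    [[-0.75,0,0.4],0,1],
    [[-0.8,0,0.35],0,1],
    [[-0.85,0,0.25],0,1],
    [[0,0,0],0,1],
  ],
)

```text
time: 10.9
position: [0.5605, -0.1226, 0.1222]
tool_rot: [0.999, -0.003, 0.033, 0.005]
ft_force: [0.8, -0.4, -8.2]
grip_width: 0.0147
```

>>> carry_out(
  steps=[
    [[-0.7,0,0],0,1],
    [[-0.7,0,0],0,1],
    [[-0.5,0,0],0,1],
    [[0,0,0],0,1],
    [[0,0,0],0,1],
  ],
)

```text
time: 11.4
position: [0.5508, -0.1225, 0.1256]
tool_rot: [0.999, -0.005, 0.045, 0.006]
ft_force: [3.2, 1.1, -5.1]
grip_width: 0.0157
```

```bash
python3 - <<'E'
from h import *;st()
E
```

```text
11.4 [ 0.5508 -0.1225  0.1256] R 0.07235777465439507 b -0.08159927937938395 a -0.18759927937938395 [ 3.2  1.1 -5.1] 0.015665042700878637 [ 0.999 -0.005  0.045  0.006]
```

>>> carry_out(
  steps=[
    [[-0.6,0,-0.3],0,1],
    [[-0.4,0,-0.2],0,1],
    [[-0.2,0,0],0,1],
    [[-0.1,0,0],0,1],
  ],
)

```text
time: 11.8
position: [0.5478, -0.1225, 0.1262]
tool_rot: [0.998, -0.007, 0.058, 0.008]
ft_force: [5.4, 1.2, -9.5]
grip_width: 0.015
```

```bash
python3 - <<'E'
from h import *;st()
from rig import cams
import cv2
c=cams.camera("scene");cv2.imwrite("pics/s5.png",c["pixels"][:,:,::-1]);t=cams.camera("top");b=cams.camera("wrist")["pixels"]
cv2.imwrite("pics/p5.png",np.hstack([cv2.resize(c["pixels"][130:330,160:360],(400,400)),cv2.resize(b[100:340,180:420],(400,400))])[:,:,::-1])
E
```

```text
11.8 [ 0.5478 -0.1225  0.1262] R 0.07532263434948576 b -0.07091774236059754 a -0.17691774236059754 [ 5.4  1.2 -9.5] 0.01499398593696668 [ 0.998 -0.007  0.058  0.008]
```

View pics/p5.png

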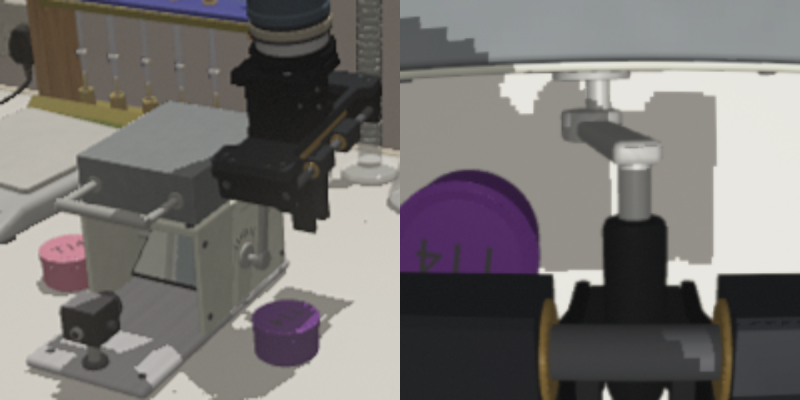

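The grip is held with the mirror partly turned. Pad friction is tilting the tool, so I'll ease the squeeze and go a bit further.

>>> carry_out(
  steps=[
    [[-0.2,0,-0.2],0,1],
    [[-0.3,0,-0.3],0,1],
    [[-0.3,0,-0.2],0,1],
    [[-0.2,0,0],0,1],
  ],
  squeeze=10,
)

```text
time: 12.35
position: [0.5458, -0.1226, 0.1264]
tool_rot: [0.998, -0.008, 0.068, 0.009]
ft_force: [3.8, 1.0, -8.6]
grip_width: 0.016
```

```bash
cat >>h.py <<'E'
def look(tag):
    from rig import cams
    import cv2
    st();c=cams.camera("wrist");np.save("w.npy",np.r_[c["eye"],c["rotation"]])
    cv2.imwrite(f"pics/{tag}.png",cv2.resize(c["pixels"][130:260,250:380],(780,780)[:0] or (600,600),interpolation=cv2.INTER_CUBIC)[:,:,::-1])
def wproj(P):
    w=np.load("w.npy");d=R.from_quat(w[3:]).inv().apply(np.asarray(P)-w[:3]);r=np.hypot(d[0],d[1]);th=np.arctan2(r,-d[2])
    return np.array([320.757+371.65*th*d[0]/r,237.51-371.65*th*d[1]/r])
E
python3 -c "
from h import *;look('p6')"
```

```text
12.35 [ 0.5458 -0.1226  0.1264] R 0.07726790903615516 b -0.06597898727638446 a -0.17197898727638444 [ 3.8  1.  -8.6] 0.015954882404327308 [ 0.998 -0.008  0.068  0.009]
```

View pics/p6.png

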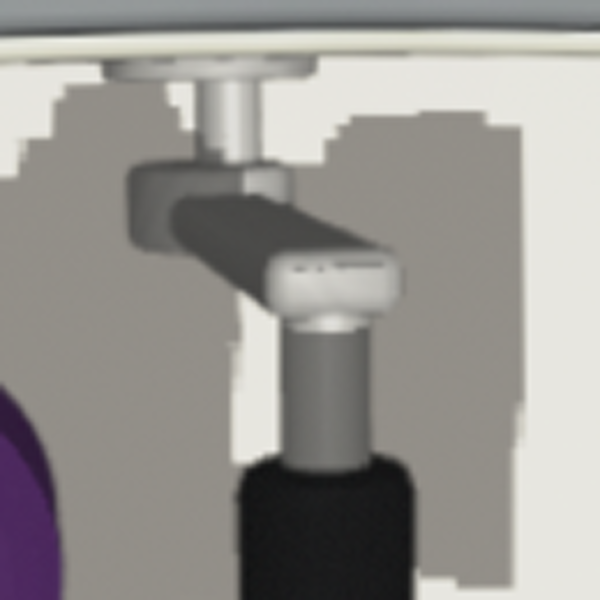

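```bash
cat >t.py <<'E'
import sys;from h import *
s=[.5429,.0091,.0032]
g,a=[np.array([250+float(x)/4.615,130+float(y)/4.615]) for x,y in (sys.argv[1].split(','),sys.argv[2].split(','))]
r=least_squares(lambda p:wproj(W(s,[0,-p[0],.06]))-a,[.08]);print('axle y',r.x,'col/row err',r.fun)
for off in (0,r.fun[0]):
    q=least_squares(lambda p:wproj(W(s,[.06*np.sin(.785-p[0]),-p[1],.06+.06*np.cos(.785-p[0])]))-[off,0]-g,[.7,.09]);print('t',q.x,q.fun)
E
python3 t.py 325,400 230,120
```

```text
axle y [0.07171746] col/row err [-5.87052691  0.17050279]
t [0.68402222 0.09357935] [1.70530257e-13 0.00000000e+00]
t [0.72417481 0.09341991] [-1.70530257e-13  0.00000000e+00]
```

Estimates of t run from 0.68 to 0.73 against a target of 0.757, so it needs about 2.5 mm more.

>>> carry_out(
  steps=[
    [[-0.4,0,-0.3],0,1],
    [[-0.4,0,-0.3],0,1],
    [[-0.4,0,-0.3],0,1],
    [[-0.3,0,-0.2],0,1],
  ],
)

```text
time: 12.8
position: [0.5418, -0.1232, 0.1256]
tool_rot: [0.996, -0.01, 0.083, 0.012]
ft_force: [3.7, 4.9, 4.0]
grip_width: 0.0157
```

```bash
python3 -c "
from h import *
from rig import cams
st();[cams.camera('top') for _ in range(10)];st();look('p7')"
```

```text
12.8 [ 0.5418 -0.1232  0.1256] R 0.08131174065144658 b -0.07295276082640482 a -0.17895276082640482 [3.7 4.9 4. ] 0.01574845201141343 [ 0.996 -0.01   0.083  0.012]
13.3 [ 0.5418 -0.1233  0.1255] R 0.08131482453076935 b -0.07443443956158366 a -0.18043443956158367 [3.9 6.3 8.5] 0.01533306536823808 [ 0.996 -0.01   0.083  0.012]
13.3 [ 0.5418 -0.1233  0.1255] R 0.08131482453076935 b -0.07443443956158366 a -0.18043443956158367 [3.9 6.3 8.5] 0.01533306536823808 [ 0.996 -0.01   0.083  0.012]
```

View pics/p7.png

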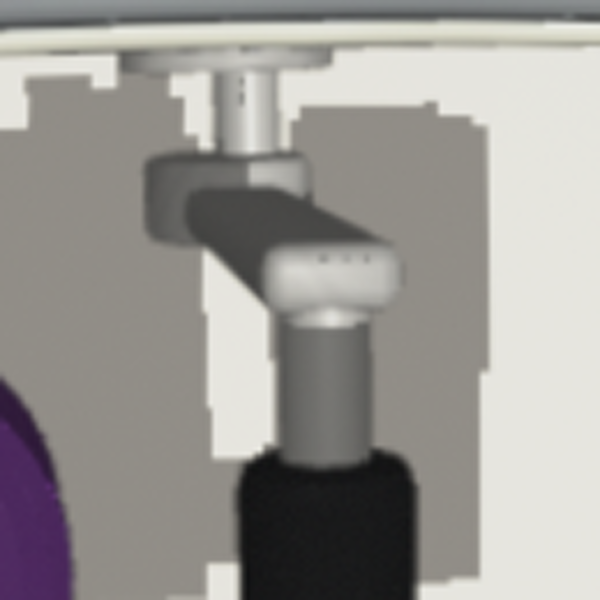

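```bash
python3 t.py 325,400 248,115
```

```text
axle y [0.07218953] col/row err [-6.31728936  0.19894373]
t [0.74857048 0.09401903] [3.41060513e-13 2.84217094e-14]
t [0.79107338 0.09385802] [ 2.44426701e-12 -1.19371180e-12]
```

Estimates now run from 0.749 to 0.791, against a target of 0.757 and a tolerance of ±0.069. The forces changed while holding, so I'll check it's steady before handing in.

```bash
python3 -c "
from h import *
from rig import cams
for i in range(3):
    [cams.camera('top') for _ in range(8)];st()"
```

```text
13.75 [ 0.5418 -0.1233  0.1254] R 0.08133444488522291 b -0.07454542592249128 a -0.1805454259224913 [4.4 5.9 8.8] 0.015554664514388757 [ 0.996 -0.01   0.083  0.012]
14.15 [ 0.5418 -0.1233  0.1255] R 0.0813094582312646 b -0.0744167270562472 a -0.1804167270562472 [4.  5.7 8.2] 0.015761102015159522 [ 0.996 -0.01   0.083  0.012]
14.55 [ 0.5418 -0.1233  0.1255] R 0.08132192598355419 b -0.07425253755373602 a -0.18025253755373602 [4.1 7.1 8.5] 0.015408292271849176 [ 0.996 -0.01   0.083  0.012]
```

```bash
python3 -c "
from rig import cams
import cv2,numpy as np
a=cams.camera('scene')['pixels'][130:330,160:360];b=cams.camera('top')['pixels'][140:340,190:390]
cv2.imwrite('pics/p8.png',np.hstack([cv2.resize(a,(400,400)),cv2.resize(b,(400,400))])[:,:,::-1])"
```

```text
(no output)
```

View pics/p8.png

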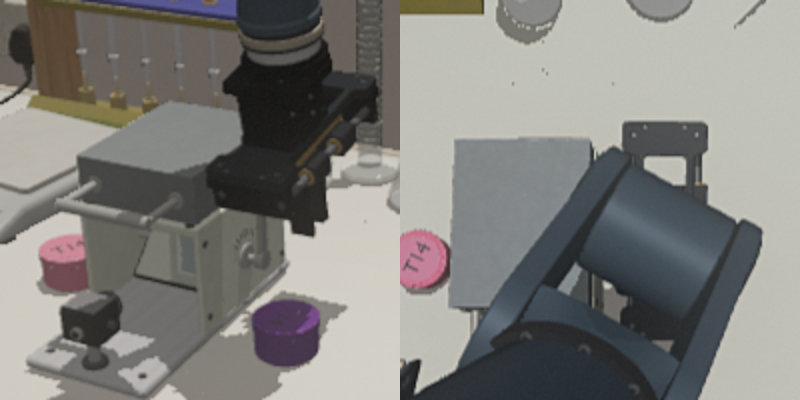

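The cover is flat on its stop, the gripper is clear of it and holds the crank, and the neighbouring tins haven't moved. Handing in.

```bash
python3 -c "
from rig import robot
print(robot.hand_in())"
```

```text
the job is handed in; nothing more can be done
None
```

I lowered the cover onto its stop, turned the crank to about the reading angle, and handed the job in with the gripper still holding it. The hand-in gave no verdict, and I couldn't see through the stand's own camera, so whether the mark is in the middle of the mirror rests on calculation.

- **Cover:** I held the handle all the way down in slow steps. The vertical force rose to 28 N at the stop, and the last picture shows the cover closed.
- **Mirror angle:** the tin's measured position calls for 0.757 rad. Two tool-position estimates gave 0.76 and 0.79 rad, and two from the wrist picture gave 0.75 and 0.79 rad. They disagree by about 0.04 rad, but all lie within the roughly ±0.07 rad allowed.
- **Hold:** the pose stayed still for over 1.5 s before I handed in, with about 4 N along x, 6–7 N along y and 8 N upward on the tool. I didn't find the cause of the sideways and upward forces; the last picture showed no contact apart from the crank.
- **Tool tilt:** friction on the grip tilted the tool by about 10° while I turned the crank. I left it like that.
- **Tins and crucible:** I did not touch the tin, the two tins or the crucible. The last picture did not show those on the right of the bench, and the weighed tin is hidden under the cover.

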